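# Unstack the pot lids and steamer and set each on its own pot

## Robot

A 6-joint arm with a two-finger parallel gripper is mounted at the origin on a cart in front of the work surface, level with it; the furniture and walls round the work are solid. World frame = base frame: x ahead of the robot, y to its left, z up, the work surface at z = 0. Lengths are in m, angles in rad, forces in N, time in s.
With the tool pointing down it reaches from about 0.3 to 0.775 m from the base axis. Payload 14.6 kg.
Tool frame: the origin (TCP) lies midway between the tips of the shut fingers; the grasp point (between the pads) lies 19 mm behind it; z points along the fingers, y is the line along which they close (so a half turn about z gives the same grasp; the last joint's range is limited). The gripper opens to 85 mm and grips with 20 to 120 N. Pads are 22 mm wide; open, the fingers measure 114 mm over their backs; the gripper's body (76 mm by 85 mm) begins 54 mm behind the grasp point. The pads swing forward as they close: fully open they stand 13 mm farther back than shut.
Start: joints at [1.264, 0.3, 1.521, -0, 1.321, -0.067], TCP at [0.131, 0.534, 0.231] pointing down, gripper open.
Joint ranges: [-3.03, 3.03], [-0.79, 2.21], [0.23, 2.52], [-1.04, 4.18], [0, 3.07], [-2.55, 2.55]. Speed limits (rad/s): [2.22, 2.22, 2.57, 3.14, 3.14, 3.14].

## Interface

Orientations are given as a unit quaternion [x, y, z, w].
In Python, from plant import bot gives the robot as it stands.
- The arm moves only by the tool step_arm, never from a script. Its arguments are lists of equal length, an entry for each row: "dr": the turn, a rotation vector about the world's x, y, z in degrees, a list of three; "travel": the shift along the world's x, y, z in mm, a list of three; "gripper": the finger opening in mm, from 0 to 85.4. A call has 1 to 8 rows; each row shifts and turns the commanded pose from where the row before left it; what a row does not reach is not made up. A row lasts 1/8 s, in which the tool goes at most 62.5 mm and 10.7 degrees, less where a joint would pass 70% of its speed; a pose out of reach is approached as far as the arm can. A call with a gripper value outside its range is refused whole. The fingers move at their own pace and stop on an object; the grip force is fixed at half the most. Time passes only in rows, so rows that do not move let the fingers close. It gives the time, the measured TCP pose, the force, the opening and the grip force at its end, in the units of the state.
- bot.read_state(): the state, without advancing time (a new reading comes with each control period).
- bot.get_image(name): name is "side" or "top" or "wrist"; returns a dict with "pixels" (400x640x3 uint8, red, green, blue), "fx", "fy", "cx", "cy" (pixels), "position" and "attitude" of the camera in the world. Camera axes: x right, y down, z forward; pixel columns grow to the right and rows downward; lengths in m; the calibration is good to about 2 mm. The wrist camera is an equidistant fisheye: a pixel r from the principal point sees the ray r / f radians off the axis. A picture is of the moment at which its call begins. There is no depth.
- bot.close_job(): hands the job in; it is judged then, once.
The state is a dict: "t": time; "q": joint angles; "joint_vel": joint speeds; "effort": joint torques, N m; "eef_pos": TCP position; "ee_rot": TCP orientation; "ft_force": force on the tool from outside, world axes, zero at the start; "wrist_torque": the same for the moment, N m; "gripper_width": finger opening in m; "finger_force": force on a finger pad.
Only numpy, scipy, OpenCV 4.12 (cv2) and the standard library are available. Lean on these libraries where they do the work, as an engineer would, in place of code of your own. Each camera call takes 0.05 s, during which the arm holds its last target. There are 200 camera calls.

## Task

Take apart the stack on the cork trivet, and stand the steamer insert on its legs inside the large pot. Then cover every pot with the lid of its own size, each lid fully home and level. Leave the pots where they stand on the hob, and do not disturb the pepper mill or the squat jar on the worktop.

Things in the scene. Friction and masses are not known exactly. Their poses are not given: they have to be found in the camera images.
- lid_large_center (a point): large steel lid, black knob, bottom of the stack, on a round cork trivet. Point on its axis, 21 mm over its underside, z up. 42 mm high: plug 7 mm deep, diameter 132 tapering to 122 at its flat bottom; disc 148 diameter, 5 thick, top 9 mm under the point; flat-topped round knob cap 34 diameter, from 1 below to 21 mm above the point. Fully home, the point is 14 mm above the pot's rim.
- lid_medium_center (a point): medium steel lid, black knob, second in the stack, on the steamer's grip. Point on its axis, 21 mm over its underside, z up. 42 mm high: plug 7 mm deep, diameter 82 tapering to 72 at its flat bottom; disc 98 diameter, 5 thick, top 9 mm under the point; flat-topped round knob cap 34 diameter, from 1 below to 21 mm above the point. Fully home, the point is 14 mm above the pot's rim.
- lid_small_center (a point): small steel lid, black knob, top of the stack, on the medium lid's knob. Point on its axis, 21 mm over its underside, z up. 42 mm high: plug 7 mm deep, diameter 60 tapering to 50 at its flat bottom; disc 76 diameter, 5 thick, top 9 mm under the point; flat-topped round knob cap 34 diameter, from 1 below to 21 mm above the point. Fully home, the point is 14 mm above the pot's rim.
- steamer_center (a point): aluminium steamer insert: perforated disc, 120 mm diameter, on three 34 mm legs, standing over the large lid's knob, third in the stack. Point on its axis, half-way up (37 mm over its feet; 74 mm high), z up; disc top 1 mm above the point; flat-topped round grip on a central post, 30 diameter, 15 to 37 mm above the point. Standing in the large pot, the point is 42 mm above the pot's underside.
- pot_large: large open steel pot, loose on the hob's pan supports, 92 mm high, mouth 140 mm inner and 146 mm outer diameter, floor 5 mm thick; two small loop handles at its sides (along its y axis, 20 mm out). Origin at the centre of its underside, z up.
- pot_medium: medium open steel pot, loose on the hob's pan supports, 72 mm high, mouth 90 mm inner and 96 mm outer diameter, floor 5 mm thick; two small loop handles at its sides (along its y axis, 20 mm out). Origin at the centre of its underside, z up.
- pot_small: small open steel pot, loose on the hob's pan supports, 58 mm high, mouth 68 mm inner and 74 mm outer diameter, floor 5 mm thick; one short black stick handle along its +y axis, reaching 112 mm from the pot's axis. Origin at the centre of its underside, z up.
- pepper_mill: bystander: brown pepper mill, 58 mm diameter, 150 mm high, on the worktop left of the stove; origin at the centre of its underside
- squat_jar: bystander: squat glass jar with a grey lid, 73 mm diameter, 126 mm high, on the worktop left of the stove; origin at the centre of its underside

How it is judged:
By the outcome, as a careful person would: the job done as asked, in the order asked, and still so for the second after the job is handed in, with the robot touching nothing.
It also fails if it takes over 118 s, if anything falls off the work surface, if the arm or the gripper's body presses on something with over 40 N, if the wrist force passes 120 N, or if a joint passes its speed limit or range.

## Working session

There is one attempt and no reset: what is moved stays moved. The work goes in short steps, Python scripts to look and compute and a tool call to move; the robot and the scene stay as the last step left them, time stands still between calls to the robot, and variables do not carry over. Pictures are saved under pics/ and viewed, at most 14 in all, crops included, and the job is handed in when it is done.

Besides the shell and the picture viewer there is one more tool, called as a command line: name --argument value ..., lists and objects as JSON in quotes. step_arm: Moves the arm, as the interface text tells. Its arguments: {"type":"object","properties":{"dr":{"type":"array"},"travel":{"type":"array"},"gripper":{"type":"array"}},"required":["dr","travel","gripper"]}

```bash
mkdir -p pics; ls
cat > h.py <<'E'
import numpy as np, cv2
from scipy.spatial.transform import Rotation as R
from plant import bot
def grab(n,f=None):
    im=bot.get_image(n)
    if f: cv2.imwrite('pics/'+f,im['pixels'][:,:,::-1])
    return im
def ray(im,u,v,fish=False):
    x=(u-im['cx'])/im['fx'];y=(v-im['cy'])/im['fy']
    if fish:
        r=np.hypot(x,y); s=np.sin(r)/r if r>1e-9 else 1
        d=np.array([x*s,y*s,np.cos(r)])
    else: d=np.array([x,y,1.])
    A=np.array(im['attitude'])
    M=A if A.shape==(3,3) else R.from_quat(A).as_matrix()
    return np.array(im['position']),M@d
def onz(im,u,v,z,fish=False):
    p,d=ray(im,u,v,fish); return p+d*(z-p[2])/d[2]
def proj(im,P,fish=False):
    A=np.array(im['attitude']); M=A if A.shape==(3,3) else R.from_quat(A).as_matrix()
    c=M.T@(np.array(P)-np.array(im['position']))
    if fish:
        r=np.hypot(c[0],c[1]);t=np.arctan2(r,c[2]);k=t/max(r,1e-9)
        return im['cx']+im['fx']*c[0]*k,im['cy']+im['fy']*c[1]*k
    return im['cx']+im['fx']*c[0]/c[2],im['cy']+im['fy']*c[1]/c[2]
E
python3 - <<'E'
from h import *
for n in('side','top','wrist'):
    im=grab(n,n+'0.png'); print(n,im['fx'],im['cx'],im['cy'],im['position'],im['attitude'])
print(bot.read_state())
E
```

```text
pics
side 520.8379522799331 321.76992806885517 194.41973631471092 [0.52634347 1.14105115 1.12123353] [ 0.00098151  0.91651816 -0.39998209 -0.00279676]
top 481.3776762892205 320.70112507965746 195.21783932558742 [0.46469456 0.0490205  1.27250137] [ 0.71044541 -0.70305083  0.01906692 -0.02496617]
wrist 309.70691628693146 321.35556500093134 199.8243270448553 [0.0594733  0.55156923 0.37333421] [0.77807284 0.61106387 0.08949363 0.11486731]
{'t': 0.15, 'q': array([ 1.26435935e+00,  3.00328145e-01,  1.52139957e+00, -1.41349103e-05,
        1.32066923e+00, -6.65743276e-02]), 'joint_vel': array([-1.29046459e-04, -1.54642535e-03, -1.59861125e-03,  8.43594839e-05,
       -2.05227322e-04,  1.22402010e-03]), 'effort': array([ 3.04687834e-03, -5.43667567e+01, -3.61886823e+01,  4.85999465e-05,
        3.14021127e-03, -3.48944297e-05]), 'eef_pos': array([0.13060839, 0.53410691, 0.23087652]), 'ee_rot': array([ 1.19642276e-01,  9.92816984e-01, -3.96445578e-04, -6.78411002e-05]), 'ft_force': array([-0.49625466, -0.4288661 ,  0.21669912]), 'wrist_torque': array([-0.028291 ,  0.0006357, -0.0094571]), 'finger_force': 0.0, 'gripper_width': 0.08565317195536727}
```

View pics/top0.png

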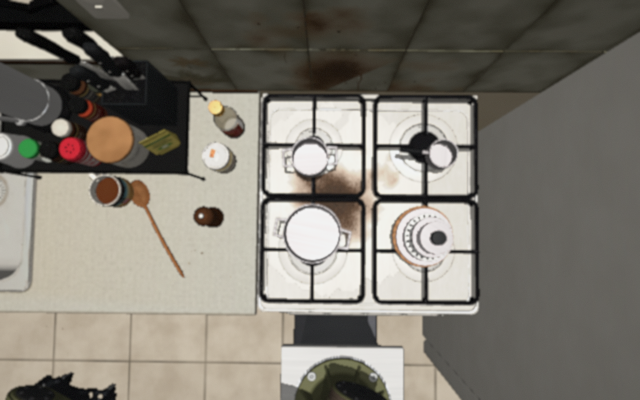

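View pics/side0.png

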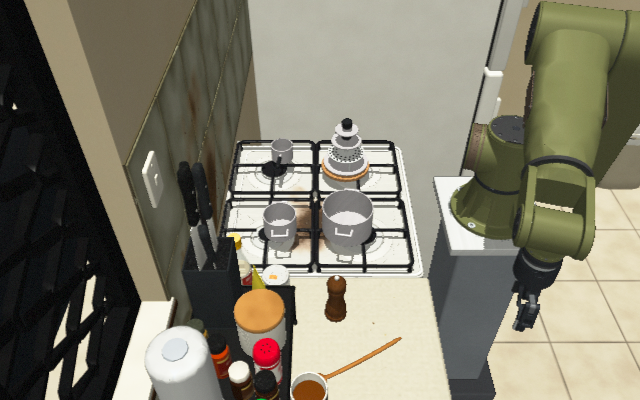

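View pics/wrist0.png

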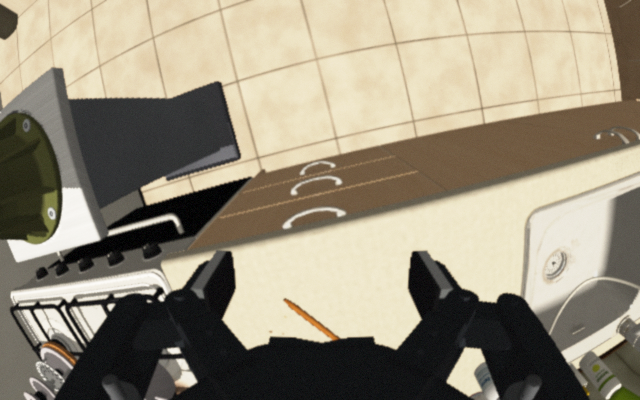

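The top view has +x up and +y left. The large pot's mouth is at about (313,233), the medium at (311,157), the small at (442,153), and the stack's top knob at (439,238). The side view shows the knob at (347,125), and the wrist view shows only the left worktop. Next I'll zoom both fixed views.

Run:
```python
from h import *
t=cv2.imread('pics/top0.png');s=cv2.imread('pics/side0.png')
a=cv2.resize(t[120:280,270:480],None,fx=3.6,fy=3.6,interpolation=cv2.INTER_CUBIC)
b=cv2.resize(s[110:270,225:425],None,fx=3.7,fy=3.7,interpolation=cv2.INTER_CUBIC)
cv2.imwrite('pics/a.png',a);cv2.imwrite('pics/b.png',b)
```

```text
(no output)
```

View pics/a.png

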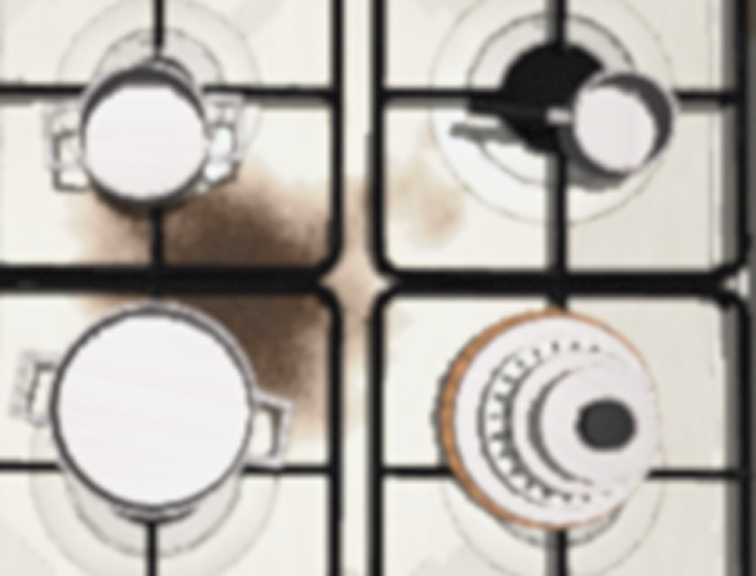

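View pics/b.png

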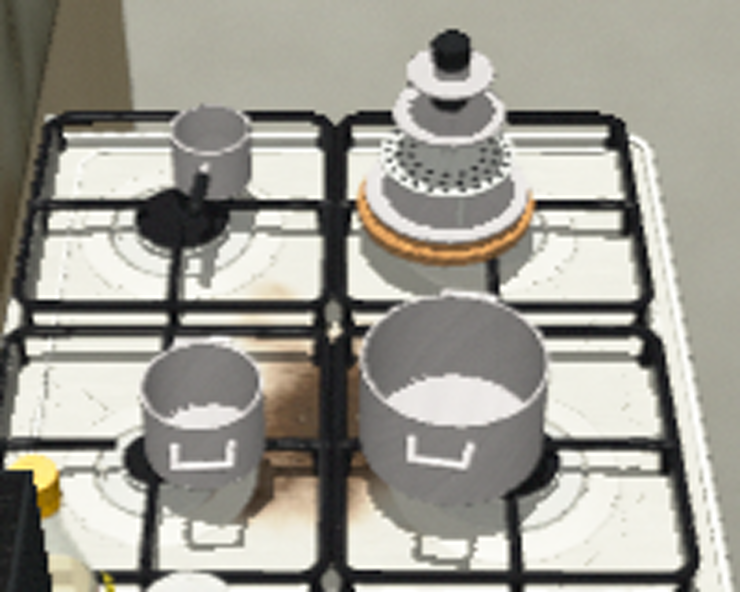

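The crops show three open pots. In the top crop their rim centres are at about (152,404), (143,136) and (622,122), with the stack knob at (606,424). In the side crop the knob is at (451,40) and the trivet at about (446,210). I'll triangulate these.

```bash
cat > tri.py <<'E'
from h import *
T=grab('top');S=grab('side')
def tri(a,b):
    p,d=ray(T,*a);q,e=ray(S,*b)
    n=np.linalg.lstsq(np.c_[d,-e],q-p,rcond=None)[0]
    A=p+d*n[0];B=q+e*n[1]; return ((A+B)/2*1000).round(1),((A-B)*1000).round(1)
E
python3 - <<'E'
from tri import *
ct=lambda u,v:((u+.5)/3.6+270-.5,(v+.5)/3.6+120-.5)
cs=lambda u,v:((u+.5)/3.7+225-.5,(v+.5)/3.7+110-.5)
for n,a,b in [('knobtop',(609,424),(451,37)),('large',(152,404),(455,356)),('med',(143,136),(204,386)),('small',(624,122),(212,130)),('trivet',(548,418),(446,212))]:
    print(n,*tri(ct(*a),cs(*b)))
# rim centre check: project circle extents
for n,c,r in [('L',(152,404),.073),('M',(143,136),.048),('S',(624,122),.037)]:
    for z in(.05,.08,.1): print(n,z,(onz(T,*ct(*c),z)*1000).round(1))
E
```

```text
knobtop [ 440.  -207.   188.8] [ 0.6 -0.  -0. ]
large [446.3  80.   93. ] [ 4.  -0.2 -0.1]
med [636.1  89.   69.1] [-2.6  0.1 -0.4]
small [ 649.4 -249.4   58. ] [ 0.2 -0.   0. ]
trivet [ 438.5 -207.8   -3.4] [ 2.6 -0.2 -0. ]
L 0.05 [447.7  81.   50. ]
L 0.08 [448.1  80.2  80. ]
L 0.1 [448.4  79.7 100. ]
M 0.05 [637.4  89.7  50. ]
M 0.08 [633.2  88.7  80. ]
M 0.1 [630.4  88.  100. ]
S 0.05 [ 650.7 -251.4   50. ]
S 0.08 [ 646.1 -244.    80. ]
S 0.1 [ 643.1 -239.1  100. ]
```

Rim heights come out at 93, 69 and 58 mm, so the pan supports are at about z=0. The stack top at 189 mm also fits the given sizes (170 mm plus the trivet). I'll move above the stack now.

step_arm --dr '[[0,0,6.9],[0,0,6.9],[0,0,0],[0,0,0],[0,0,0],[0,0,0],[0,0,0],[0,0,0]]' --travel '[[10,-20,10],[20,-47,10],[20,-48,10],[20,-48,10],[20,-48,5],[20,-48,0],[20,-48,0],[20,-48,0]]' --gripper '[60,60,60,60,60,60,60,60]'

```text
t: 1.25
eef_pos: [0.2808, 0.1777, 0.2764]
ee_rot: [-0.001, 1.0, 0.0, 0.0]
ft_force: [0.2, 0.5, -0.1]
gripper_width: 0.0603
finger_force: 0.0
```

step_arm --dr '[[0,0,0],[0,0,0],[0,0,0],[0,0,0],[0,0,0],[0,0,0],[0,0,0],[0,0,0]]' --travel '[[20,-48,0],[20,-48,0],[20,-48,0],[20,-48,0],[20,-48,0],[20,-48,0],[20,-48,0],[19,-50,0]]' --gripper '[60,60,60,60,60,60,60,60]'

```text
t: 2.25
eef_pos: [0.44, -0.2085, 0.2763]
ee_rot: [-0.0, 1.0, -0.0, 0.0]
ft_force: [-0.4, -0.2, 0.4]
gripper_width: 0.0602
finger_force: 0.0
```

Run:
```python
from h import *
im=grab('wrist','w1.png'); s=bot.read_state()
print(s['t'],s['eef_pos'],R.from_quat(s['ee_rot']).as_matrix().round(3),s['q'].round(2))
print(im['position'])
for P in [(.44,-.207,.188),(.4385,-.207,.015),list(s['eef_pos'])]: print(proj(im,P,True))
T=grab('top');
for u in (470,480,490): print(onz(T,u,160,0)[1])
for p in [(208,216),(183,275),(220,157),(256,300),(140,190)]: print(p,onz(T,*p,0).round(3))
```

```text
2.3 [ 0.44106698 -0.2127834   0.27544649] [[-1.     0.001 -0.001]
 [ 0.001  1.    -0.001]
 [ 0.001 -0.001 -1.   ]] [-0.52  0.13  1.62 -0.    1.39 -2.09]
[ 0.36674879 -0.20860908  0.41879345]
(np.float64(323.3448711650494), np.float64(204.421528217437))
(np.float64(322.5549917788125), np.float64(163.70206764693776))
(np.float64(313.17119177360496), np.float64(257.34567053627205))
-0.33518957523431603
-0.36166050377254294
-0.38812258683658113
(208, 216) [0.486 0.358 0.   ]
(183, 275) [0.33 0.42 0.  ]
(220, 157) [0.643 0.33  0.   ]
(256, 300) [0.268 0.226 0.   ]
(140, 190) [0.553 0.541 0.   ]
```

View pics/w1.png

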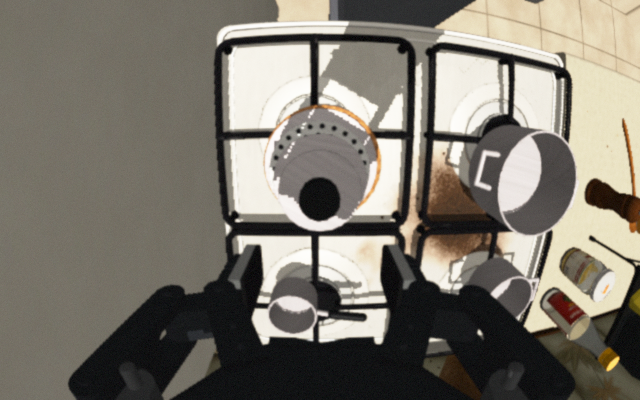

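The wrist view looks down on the stack with image right = +y and image down = +x. The small lid's knob is at (319,199), within 4 px of the prediction. The arm was still settling, so I'll measure the knob blob again at rest.

step_arm --dr '[[0,0,0],[0,0,0]]' --travel '[[0,0,0],[0,0,0]]' --gripper '[60,60]'

```text
t: 2.6
eef_pos: [0.4395, -0.2059, 0.2765]
ee_rot: [-0.001, 1.0, -0.0, 0.0]
ft_force: [-0.1, -0.2, -0.4]
gripper_width: 0.06
finger_force: 0.0
```

```bash
cat > knob.py <<'E'
from h import *
def knob(ztop,guess,h=.022,r=.017,thr=60,im=None,show=False):
    """dark knob nearest the projected guess; ray-cast its centroid to a point matched to the cap's visible centroid"""
    im=im or grab('wrist'); g=im['pixels'].max(2)
    m=(g<thr).astype(np.uint8); n,l,st,c=cv2.connectedComponentsWithStats(m)
    P=np.array([guess[0],guess[1],ztop])
    u0=proj(im,P,True)
    k=min([i for i in range(1,n) if 80<st[i,4]<6000],key=lambda i:np.hypot(*(c[i]-u0)))
    th=np.linspace(0,2*np.pi,40)
    for _ in range(5):   # shift P until hull of projected cap has the blob's centroid
        q=[proj(im,P+[r*np.cos(t),r*np.sin(t),z],True) for t in th for z in(0,-h)]
        M=cv2.moments(cv2.convexHull(np.array(q,np.float32)))
        e=np.array([M['m10'],M['m01']])/M['m00']
        d=onz(im,*c[k],ztop,True)-onz(im,*e,ztop,True); P=P+d
    print('blob',c[k].round(1),st[k],'model area',round(M['m00']),'centre',(P*1000).round(1)); return P
E
python3 - <<'E'
from knob import *
s=bot.read_state();print(s['t'],s['eef_pos'].round(4))
knob(.188,(.44,-.207)); knob(.184,(.44,-.207))
E
```

```text
2.6 [ 0.4395 -0.2059  0.2765]
blob [316.1 199. ] [ 296  178   41   43 1351] model area 1631 centre [ 437.7 -210.2  188. ]
blob [316.1 198.9] [ 296  178   41   43 1348] model area 1577 centre [ 438.9 -210.3  184. ]
```

step_arm --dr '[[0,0,0],[0,0,0],[0,0,0],[0,0,0],[0,0,0],[0,0,0],[0,0,0],[0,0,0]]' --travel '[[0,-3,-40],[0,0,-40],[0,0,-25],[0,0,-12],[0,0,0],[0,0,0],[0,0,0],[0,0,0]]' --gripper '[60,60,60,60,60,25,25,25]'

```text
t: 3.7
eef_pos: [0.4402, -0.2101, 0.1606]
ee_rot: [-0.001, 1.0, -0.001, 0.001]
ft_force: [-0.6, -0.2, 6.9]
gripper_width: 0.0315
finger_force: 59.3
```

step_arm --dr '[[0,0,0],[0,0,0],[0,0,0],[0,0,0]]' --travel '[[0,0,0],[0,0,0],[0,0,5],[0,0,15]]' --gripper '[25,25,25,25]'

```text
t: 4.2
eef_pos: [0.4394, -0.2096, 0.1797]
ee_rot: [-0.001, 1.0, 0.0, -0.0]
ft_force: [-0.0, -0.0, 0.0]
gripper_width: 0.032
finger_force: 59.6
```

Run:
```python
from h import *
im=grab('wrist','w2.png')
S=grab('side')['pixels'][:,:,::-1]
w=im['pixels'][:,:,::-1][80:400,170:490]
s=cv2.resize(S[90:250,270:430],(600,600))
cv2.imwrite('pics/w2.png',np.hstack([cv2.resize(w,(400,400)),cv2.resize(s,(400,400))]))
```

```text
(no output)
```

View pics/w2.png

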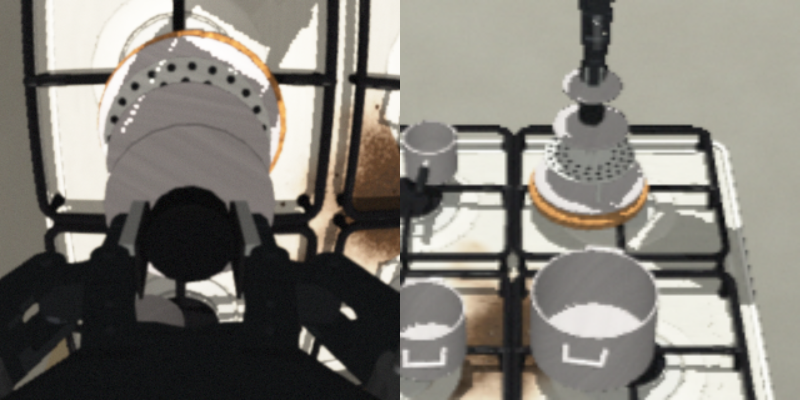

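The small lid is held level and clear of the medium lid's knob, as the side crop at (592,85) shows. I'll set it down on free worktop at about (0.40, 0.28), so that no pot is covered before the steamer is in.

step_arm --dr '[[0,0,0],[0,0,0],[0,0,0],[0,0,0],[0,0,0],[0,0,0],[0,0,0],[0,0,0]]' --travel '[[0,10,30],[-4,40,0],[-5,55,0],[-5,55,0],[-5,55,0],[-5,55,0],[-5,55,0],[-5,55,0]]' --gripper '[25,25,25,25,25,25,25,25]'

```text
t: 5.3
eef_pos: [0.4052, 0.1721, 0.2097]
ee_rot: [-0.001, 1.0, 0.0, 0.0]
ft_force: [2.1, -0.6, -1.1]
gripper_width: 0.0321
finger_force: 59.8
```

step_arm --dr '[[0,0,0],[0,0,0],[0,0,0],[0,0,0],[0,0,0],[0,0,0],[0,0,0],[0,0,0]]' --travel '[[-5,55,-20],[0,40,-40],[0,15,-45],[0,0,-45],[0,0,-30],[0,0,-6],[0,0,-4],[0,0,0]]' --gripper '[25,25,25,25,25,25,25,25]'

```text
t: 6.3
eef_pos: [0.4012, 0.2805, 0.0203]
ee_rot: [-0.0, 1.0, 0.0, 0.001]
ft_force: [0.2, -0.1, -1.8]
gripper_width: 0.0321
finger_force: 59.8
```

step_arm --dr '[[0,0,0],[0,0,0],[0,0,0],[0,0,0]]' --travel '[[0,0,-2],[0,0,-2],[0,0,-1],[0,0,0]]' --gripper '[25,25,25,25]'

```text
t: 6.8
eef_pos: [0.4006, 0.2803, 0.0142]
ee_rot: [-0.001, 1.0, -0.0, -0.0]
ft_force: [-0.4, -0.1, -0.7]
gripper_width: 0.0319
finger_force: 59.8
```

step_arm --dr '[[0,0,0],[0,0,0],[0,0,0]]' --travel '[[0,0,-1],[0,0,-1],[0,0,0]]' --gripper '[25,25,25]'

```text
t: 7.18
eef_pos: [0.4006, 0.2802, 0.0122]
ee_rot: [-0.001, 1.0, -0.0, -0.0]
ft_force: [-0.0, 0.4, -1.5]
gripper_width: 0.0319
finger_force: 59.8
```

step_arm --dr '[[0,0,0],[0,0,0],[0,0,0],[0,0,0]]' --travel '[[0,0,-1],[0,0,-1],[0,0,-1],[0,0,0]]' --gripper '[25,25,25,25]'

```text
t: 7.68
eef_pos: [0.4006, 0.2802, 0.0092]
ee_rot: [-0.001, 1.0, -0.0, -0.0]
ft_force: [0.5, 0.9, -1.3]
gripper_width: 0.0317
finger_force: 59.8
```

Run:
```python
from h import *
im=grab('wrist');S=grab('side');u=[int(v) for v in proj(S,(.4,.28,.01))];print(u,bot.read_state()['ft_force'].round(1))
s=cv2.resize(S['pixels'][u[1]-40:u[1]+40,u[0]-40:u[0]+40,::-1],(400,400),interpolation=2)
cv2.imwrite('pics/w3.png',np.hstack([cv2.resize(im['pixels'][80:400,170:490,::-1],(400,400)),s]))
```

```text
[366, 280] [-0.2 -0.4 -0.8]
```

View pics/w3.png

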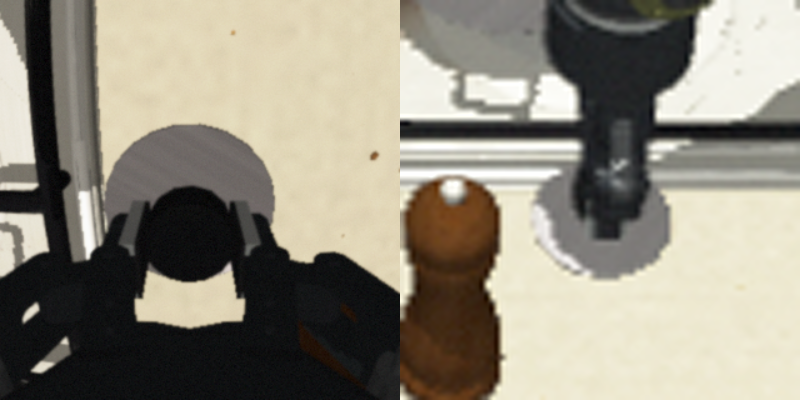

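The small lid is held just above the worktop at the planned spot, clear of the mill. I'll keep lowering it until the force shows contact.

step_arm --dr '[[0,0,0],[0,0,0],[0,0,0],[0,0,0]]' --travel '[[0,0,-1],[0,0,-1],[0,0,-1],[0,0,0]]' --gripper '[25,25,25,25]'

```text
t: 8.28
eef_pos: [0.4006, 0.2802, 0.0062]
ee_rot: [-0.001, 1.0, -0.0, -0.0]
ft_force: [-0.3, -0.2, -1.2]
gripper_width: 0.0318
finger_force: 59.8
```

step_arm --dr '[[0,0,0],[0,0,0],[0,0,0]]' --travel '[[0,0,-1],[0,0,-1],[0,0,0]]' --gripper '[25,25,25]'

```text
t: 8.65
eef_pos: [0.4006, 0.2802, 0.0042]
ee_rot: [-0.001, 1.0, -0.0, -0.0]
ft_force: [-0.4, -0.2, -0.3]
gripper_width: 0.0315
finger_force: 59.8
```

step_arm --dr '[[0,0,0],[0,0,0],[0,0,0]]' --travel '[[0,0,-1],[0,0,-1],[0,0,0]]' --gripper '[25,25,25]'

```text
t: 9.02
eef_pos: [0.4006, 0.2802, 0.0022]
ee_rot: [-0.001, 1.0, -0.0, -0.0]
ft_force: [0.7, -0.4, -0.8]
gripper_width: 0.0321
finger_force: 59.8
```

step_arm --dr '[[0,0,0],[0,0,0],[0,0,0]]' --travel '[[0,0,-1],[0,0,-1],[0,0,0]]' --gripper '[25,25,25]'

```text
t: 9.4
eef_pos: [0.4006, 0.2802, 0.0002]
ee_rot: [-0.001, 1.0, -0.0, -0.0]
ft_force: [0.5, -0.3, -1.3]
gripper_width: 0.0319
finger_force: 59.8
```

No contact yet, so the worktop must lie below z=0. I'll triangulate the spoon tip to get its height.

Run:
```python
from tri import *
print(tri((183.5,275.5),(400,338.5)))
print('mill top',tri((215,216),(337,279)))
```

```text
(array([323.6, 428.3, -33.7]), array([ 3.5, -0.3, -0.5]))
mill top (array([482.5, 323. ,  71.7]), array([ 4.8, -0.3,  0. ]))
```

step_arm --dr '[[0,0,0],[0,0,0],[0,0,0],[0,0,0],[0,0,0]]' --travel '[[0,0,-7],[0,0,-5],[0,0,-2],[0,0,-2],[0,0,0]]' --gripper '[25,25,25,25,25]'

```text
t: 10.12
eef_pos: [0.4005, 0.2801, -0.0144]
ee_rot: [-0.001, 1.0, -0.0, -0.0]
ft_force: [-10.6, -8.3, 27.1]
gripper_width: 0.0315
finger_force: 62.7
```

step_arm --dr '[[0,0,0],[0,0,0],[0,0,0],[0,0,0]]' --travel '[[0,0,-1],[0,0,-1],[0,0,-1],[0,0,0]]' --gripper '[25,25,25,25]'

```text
t: 10.62
eef_pos: [0.4009, 0.2802, -0.015]
ee_rot: [-0.001, 1.0, -0.0, 0.0]
ft_force: [-25.6, -19.2, 74.7]
gripper_width: 0.0317
finger_force: 67.9
```

step_arm --dr '[[0,0,0],[0,0,0],[0,0,0],[0,0,0]]' --travel '[[0,0,-1],[0,0,-1],[0,0,-1],[0,0,0]]' --gripper '[25,25,25,25]'

```text
t: 11.12
eef_pos: [0.4028, 0.2808, -0.0172]
ee_rot: [-0.001, 1.0, 0.001, 0.002]
ft_force: [-16.3, -18.6, 73.1]
gripper_width: 0.0315
finger_force: 71.7
```

Contact came at TCP z≈-14 mm. I overpressed there because I queued descents without checking between them. I'll back off and release.

step_arm --dr '[[0,0,0],[0,0,0],[0,0,0],[0,0,0],[0,0,0],[0,0,0],[0,0,0],[0,0,0]]' --travel '[[0,0,3],[0,0,3],[0,0,0],[0,0,0],[0,0,0],[0,0,20],[0,0,40],[0,0,50]]' --gripper '[25,25,25,55,55,55,55,60]'

```text
t: 12.12
eef_pos: [0.4001, 0.28, 0.0948]
ee_rot: [-0.001, 1.0, -0.001, -0.001]
ft_force: [0.8, 0.3, 1.0]
gripper_width: 0.0599
finger_force: 0.0
```

step_arm --dr '[[0,0,0],[0,0,0],[0,0,0],[0,0,0],[0,0,0],[0,0,0],[0,0,0],[0,0,0]]' --travel '[[0,0,50],[0,0,50],[0,-30,30],[5,-55,0],[5,-55,0],[5,-55,0],[5,-55,0],[5,-55,0]]' --gripper '[60,60,60,60,60,60,60,60]'

```text
t: 13.12
eef_pos: [0.4255, -0.0265, 0.2244]
ee_rot: [-0.001, 1.0, -0.0, 0.0]
ft_force: [0.9, 0.4, 1.2]
gripper_width: 0.0598
finger_force: 0.0
```

step_arm --dr '[[0,0,0],[0,0,0],[0,0,0],[0,0,0],[0,0,0],[0,0,0],[0,0,0]]' --travel '[[5,-55,0],[5,-55,0],[5,-55,0],[0,-15,0],[0,0,0],[0,0,0],[0,0,0]]' --gripper '[60,60,60,60,60,60,60]'

```text
t: 14.0
eef_pos: [0.4408, -0.2037, 0.2245]
ee_rot: [-0.001, 1.0, -0.0, 0.0]
ft_force: [-0.2, -0.2, 0.6]
gripper_width: 0.0601
finger_force: 0.0
```

Run:
```python
from knob import *
s=bot.read_state();print(s['t'],s['eef_pos'].round(4))
im=grab('wrist');S=grab('side')
knob(.146,(.44,-.208),im=im)
u=[int(v) for v in proj(S,(.4,.28,-.02))]
cv2.imwrite('pics/w4.png',np.hstack([cv2.resize(im['pixels'][80:400,170:490,::-1],(400,400)),cv2.resize(S['pixels'][u[1]-40:u[1]+40,u[0]-40:u[0]+40,::-1],(400,400),interpolation=2)]))
```

```text
14.0 [ 0.4408 -0.2037  0.2245]
blob [313.2 201. ] [ 293  179   42   44 1469] model area 1774 centre [ 437.7 -210.   146. ]
```

View pics/w4.png

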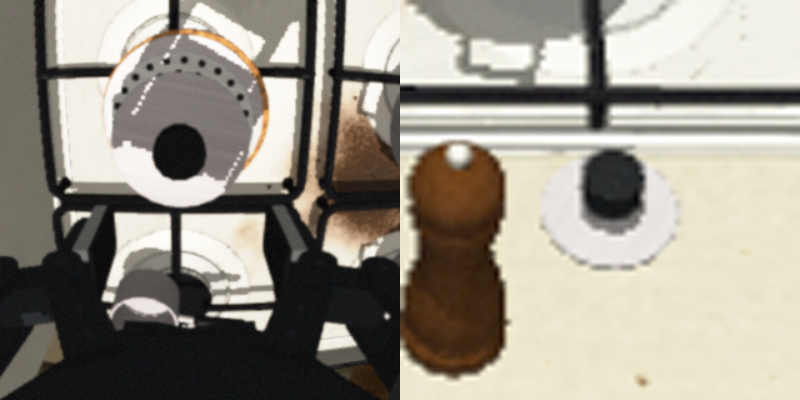

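The small lid stands level on the worktop, clear of the mill, and the medium lid's knob is at (180,152) in the wrist crop, or (438,-210) mm. I'll grasp the medium lid.

step_arm --dr '[[0,0,0],[0,0,0],[0,0,0],[0,0,0],[0,0,0],[0,0,0],[0,0,0],[0,0,0]]' --travel '[[-2,-5,-35],[0,0,-40],[0,0,-20],[0,0,-9],[0,0,0],[0,0,0],[0,0,0],[0,0,0]]' --gripper '[60,60,60,60,60,25,25,25]'

```text
t: 15.1
eef_pos: [0.4391, -0.21, 0.1215]
ee_rot: [-0.001, 1.0, -0.0, 0.001]
ft_force: [-0.7, 0.3, 4.8]
gripper_width: 0.0317
finger_force: 59.2
```

step_arm --dr '[[0,0,0],[0,0,0],[0,0,0],[0,0,0]]' --travel '[[0,0,0],[0,0,0],[0,0,5],[0,0,15]]' --gripper '[25,25,25,25]'

```text
t: 15.6
eef_pos: [0.4384, -0.2096, 0.1407]
ee_rot: [-0.001, 1.0, 0.0, -0.001]
ft_force: [0.0, -0.2, -2.1]
gripper_width: 0.0316
finger_force: 59.7
```

step_arm --dr '[[0,0,0],[0,0,0],[0,0,0],[0,0,0],[0,0,0],[0,0,0],[0,0,0],[0,0,0]]' --travel '[[0,0,35],[-10,35,15],[-15,53,0],[-15,53,0],[-15,53,0],[-15,53,0],[-15,53,0],[-15,53,0]]' --gripper '[25,25,25,25,25,25,25,25]'

```text
t: 16.6
eef_pos: [0.338, 0.1449, 0.1915]
ee_rot: [-0.0, 1.0, 0.0, 0.001]
ft_force: [1.3, 0.8, -0.6]
gripper_width: 0.0321
finger_force: 59.9
```

step_arm --dr '[[0,0,0],[0,0,0],[0,0,0],[0,0,0],[0,0,0],[0,0,0],[0,0,0],[0,0,0]]' --travel '[[-15,53,0],[-14,53,-25],[-10,40,-40],[0,0,-50],[0,0,-50],[0,0,-22],[0,0,-8],[0,0,0]]' --gripper '[25,25,25,25,25,25,25,25]'

```text
t: 17.6
eef_pos: [0.3, 0.2895, -0.0041]
ee_rot: [-0.0, 1.0, 0.0, 0.0]
ft_force: [0.4, -0.1, -1.3]
gripper_width: 0.0316
finger_force: 60.0
```

step_arm --dr '[[0,0,0],[0,0,0],[0,0,0],[0,0,0]]' --travel '[[0,0,-3],[0,0,-2],[0,0,-1],[0,0,0]]' --gripper '[25,25,25,25]'

```text
t: 18.1
eef_pos: [0.2997, 0.2893, -0.0106]
ee_rot: [-0.001, 1.0, 0.0, 0.0]
ft_force: [0.7, 0.2, -1.5]
gripper_width: 0.0319
finger_force: 60.0
```

step_arm --dr '[[0,0,0],[0,0,0],[0,0,0]]' --travel '[[0,0,-1],[0,0,-1],[0,0,0]]' --gripper '[25,25,25]'

```text
t: 18.48
eef_pos: [0.2997, 0.2892, -0.0117]
ee_rot: [-0.001, 1.0, -0.0, 0.0]
ft_force: [-7.7, -9.9, 27.5]
gripper_width: 0.0319
finger_force: 63.0
```

step_arm --dr '[[0,0,0],[0,0,0],[0,0,0],[0,0,0],[0,0,0],[0,0,0],[0,0,0],[0,0,0]]' --travel '[[0,0,1],[0,0,0],[0,0,0],[0,0,20],[0,0,50],[0,0,55],[0,0,55],[20,-30,45]]' --gripper '[25,55,55,55,55,55,55,60]'

```text
t: 19.48
eef_pos: [0.3193, 0.2597, 0.2155]
ee_rot: [-0.002, 1.0, 0.001, 0.001]
ft_force: [0.5, -0.6, -0.6]
gripper_width: 0.0602
finger_force: 0.0
```

step_arm --dr '[[0,0,0],[0,0,0],[0,0,0],[0,0,0],[0,0,0],[0,0,0],[0,0,0],[0,0,0]]' --travel '[[25,-40,40],[25,-45,30],[25,-45,10],[25,-45,0],[20,-24,0],[0,0,0],[0,0,0],[0,0,0]]' --gripper '[60,60,60,60,60,60,60,60]'

```text
t: 20.48
eef_pos: [0.4393, 0.061, 0.2933]
ee_rot: [-0.001, 1.0, 0.0, 0.0]
ft_force: [-0.8, -0.5, -0.7]
gripper_width: 0.0598
finger_force: 0.0
```

Run:
```python
from h import *
s=bot.read_state();print(s['t'],s['eef_pos'].round(4))
im=grab('wrist','w5.png')
cv2.imwrite('pics/w5.png',cv2.resize(im['pixels'][:,:,::-1],(800,500)))
np.savez('w5.npz',**{k:np.array(v) for k,v in im.items()})
for P in [(.448,.08,.092),(.636,.089,.072),(.649,-.249,.058),(.439,-.209,.105)]: print(np.array(proj(im,P,True))*1.25)
```

```text
20.475 [0.4393 0.061  0.2933]
[422.55106392 227.26531458]
[425.69758378 383.57696428]
[172.14331494 369.02972439]
[140.99412863 224.51756508]
```

View pics/w5.png

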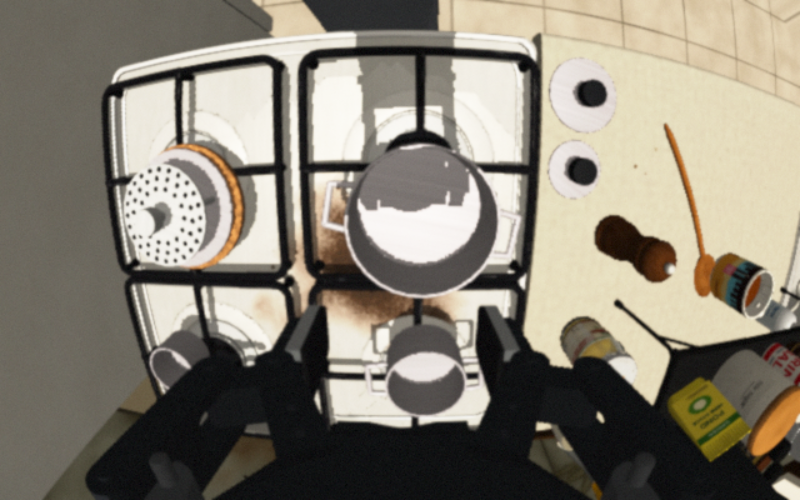

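Both lids stand on the worktop at (592,92) and (582,170). The large pot's rim spans columns 347–498 and rows 143–295, and the medium's spans columns 387–466 with its bottom at row 416. I'll check these extents against the projected rims.

Run:
```python
from h import *
z=np.load('w5.npz');im={k:z[k] for k in z.files}
th=np.linspace(0,6.283,120)
def ext(c,r,zz):
    q=np.array([proj(im,(c[0]+r*np.cos(t),c[1]+r*np.sin(t),zz),True) for t in th])*1.25
    return np.r_[q.min(0),q.max(0)].round(1)
print('L',ext((.448,.08),.073,.092),ext((.444,.08),.073,.092))
print('M',ext((.636,.089),.048,.072),ext((.632,.088),.048,.072))
```

```text
L [343.  146.9 500.5 300.5] [342.9 142.4 500.8 296.8]
M [383.9 348.6 467.1 414.5] [383.  345.5 466.5 412.1]
```

step_arm --dr '[[0,0,0],[0,0,0],[0,0,0],[0,0,0],[0,0,0],[0,0,0],[0,0,0],[0,0,0]]' --travel '[[0,-45,0],[0,-55,-20],[0,-55,-20],[0,-55,-30],[0,-50,-30],[0,-10,-10],[0,0,0],[0,0,0]]' --gripper '[60,60,60,60,60,60,60,60]'

```text
t: 21.52
eef_pos: [0.4402, -0.2086, 0.1843]
ee_rot: [-0.001, 1.0, -0.0, 0.001]
ft_force: [-0.3, 0.1, -0.5]
gripper_width: 0.0602
finger_force: 0.0
```

Run:
```python
from h import *
s=bot.read_state();print(s['t'],s['eef_pos'].round(4))
im=grab('wrist')
cv2.imwrite('pics/w6.png',cv2.resize(im['pixels'][80:360,180:460,::-1],(560,560)))
th=np.linspace(0,6.283,120)
for c in((.439,-.209),):
  for r,z in((.015,.105),(.06,.069)):
    q=(np.array([proj(im,(c[0]+r*np.cos(t),c[1]+r*np.sin(t),z),True) for t in th])-[180,80])*2
    print(q.min(0).round(1),q.max(0).round(1))
```

```text
21.525 [ 0.4402 -0.2086  0.1843]
[242.1 214.3] [321.7 290. ]
[145.3  87.3] [418.9 351.4]
```

View pics/w6.png

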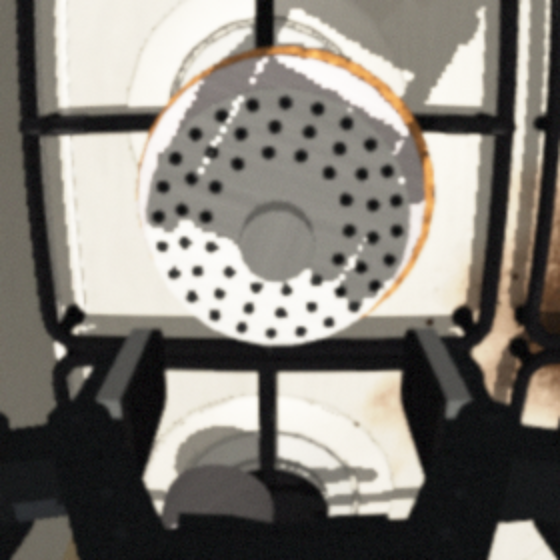

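The steamer is alone on the large lid, with its grip's top face at (278,243) in the crop. That puts it near x≈438, y≈-210. The large pot centre by the same camera is about (444,80). I'll grasp the grip.

step_arm --dr '[[0,0,0],[0,0,0],[0,0,0],[0,0,0],[0,0,0],[0,0,0],[0,0,0],[0,0,0]]' --travel '[[-2,-2,-35],[0,0,-40],[0,0,-25],[0,0,-11],[0,0,0],[0,0,0],[0,0,0],[0,0,0]]' --gripper '[60,60,60,60,60,22,22,22]'

```text
t: 22.58
eef_pos: [0.4382, -0.2118, 0.0736]
ee_rot: [-0.001, 1.0, -0.0, 0.001]
ft_force: [-1.7, 2.1, 8.4]
gripper_width: 0.0282
finger_force: 58.5
```

step_arm --dr '[[0,0,0],[0,0,0],[0,0,0],[0,0,0],[0,0,0]]' --travel '[[0,0,0],[0,0,0],[0,0,3],[0,0,12],[0,0,0]]' --gripper '[22,22,22,22,22]'

```text
t: 23.2
eef_pos: [0.4381, -0.2119, 0.0886]
ee_rot: [-0.001, 1.0, -0.001, 0.001]
ft_force: [-0.2, -0.2, -1.5]
gripper_width: 0.0277
finger_force: 59.2
```

step_arm --dr '[[0,0,0],[0,0,0],[0,0,0],[0,0,0],[0,0,0],[0,0,0],[0,0,0],[0,0,0]]' --travel '[[0,0,40],[0,10,45],[0,40,15],[2,50,0],[2,55,0],[2,55,0],[0,50,0],[0,32,0]]' --gripper '[22,22,22,22,22,22,22,22]'

```text
t: 24.2
eef_pos: [0.4433, 0.0824, 0.1874]
ee_rot: [-0.001, 1.0, 0.0, 0.0]
ft_force: [0.1, -0.2, -0.9]
gripper_width: 0.0282
finger_force: 59.7
```

step_arm --dr '[[0,0,0],[0,0,0],[0,0,0]]' --travel '[[0,0,0],[0,0,0],[0,0,0]]' --gripper '[22,22,22]'

```text
t: 24.58
eef_pos: [0.4437, 0.0796, 0.1874]
ee_rot: [0.0, 1.0, -0.0, 0.0]
ft_force: [0.1, -0.5, -2.6]
gripper_width: 0.0282
finger_force: 59.7
```

Run:
```python
from h import *
s=bot.read_state();print(s['t'],s['eef_pos'].round(4))
im=grab('wrist');S=grab('side')
cv2.imwrite('pics/w7.png',np.hstack([cv2.resize(im['pixels'][80:400,170:490,::-1],(400,400)),cv2.resize(S['pixels'][125:255,290:420,::-1],(400,400),interpolation=2)]))
```

```text
24.575 [0.4437 0.0796 0.1874]
```

View pics/w7.png

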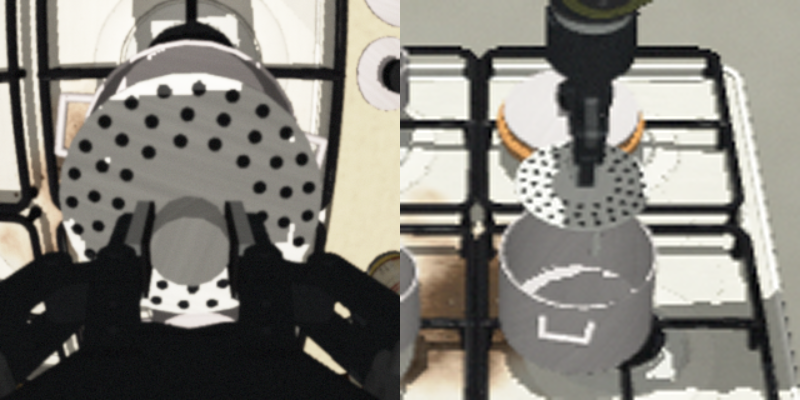

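The steamer hangs level and centred over the pot in both views. I'll lower it into the pot.

step_arm --dr '[[0,0,0],[0,0,0],[0,0,0],[0,0,0],[0,0,0],[0,0,0]]' --travel '[[0,0,-30],[0,0,-30],[0,0,-25],[0,0,-25],[0,0,-15],[0,0,0]]' --gripper '[22,22,22,22,22,22]'

```text
t: 25.42
eef_pos: [0.4434, 0.0801, 0.0619]
ee_rot: [-0.0, 1.0, -0.0, -0.001]
ft_force: [-0.4, -0.4, -1.4]
gripper_width: 0.0279
finger_force: 59.7
```

step_arm --dr '[[0,0,0],[0,0,0],[0,0,0],[0,0,0],[0,0,0]]' --travel '[[0,0,-3],[0,0,-3],[0,0,-2],[0,0,-1],[0,0,0]]' --gripper '[22,22,22,22,22]'

```text
t: 26.05
eef_pos: [0.4439, 0.0807, 0.0544]
ee_rot: [-0.001, 1.0, 0.0, 0.0]
ft_force: [-6.8, 2.2, 15.7]
gripper_width: 0.0279
finger_force: 61.4
```

step_arm --dr '[[0,0,0],[0,0,0],[0,0,0],[0,0,0],[0,0,0],[0,0,0],[0,0,0],[0,0,0]]' --travel '[[0,0,0],[0,0,0],[0,0,0],[0,0,15],[0,0,35],[0,0,45],[0,0,45],[0,0,30]]' --gripper '[45,45,45,45,45,50,60,60]'

```text
t: 27.05
eef_pos: [0.4437, 0.0804, 0.2265]
ee_rot: [-0.001, 1.0, 0.0, 0.001]
ft_force: [-0.0, -0.0, -0.5]
gripper_width: 0.0599
finger_force: 0.0
```

step_arm --dr '[[0,0,0],[0,0,0],[0,0,0],[0,0,0]]' --travel '[[0,0,30],[0,0,0],[0,0,0],[0,0,0]]' --gripper '[60,60,60,60]'

```text
t: 27.55
eef_pos: [0.4433, 0.0803, 0.2527]
ee_rot: [-0.001, 1.0, -0.0, -0.001]
ft_force: [0.4, -0.0, -0.5]
gripper_width: 0.0598
finger_force: 0.0
```

Run:
```python
from h import *
s=bot.read_state();print(s['t'],s['eef_pos'].round(4))
im=grab('wrist');np.savez('w8.npz',**{k:np.array(v) for k,v in im.items()})
S=grab('side')
cv2.imwrite('pics/w8.png',np.hstack([cv2.resize(im['pixels'][80:400,170:490,::-1],(400,400)),cv2.resize(S['pixels'][125:255,290:420,::-1],(400,400),interpolation=2)]))
th=np.linspace(0,6.283,120)
for c,r,zz in(((.444,.08),.073,.092),((.444,.08),.06,.043),((.444,.08),.015,.079)):
    q=(np.array([proj(im,(c[0]+r*np.cos(t),c[1]+r*np.sin(t),zz),True) for t in th])-[170,80])*1.25
    print(q.min(0).round(1),q.max(0).round(1))
```

```text
27.55 [0.4433 0.0803 0.2527]
[99.8 38.2] [278.  211.6]
[124.9  52.3] [253.  177.6]
[171.  108.3] [206.8 143.1]
```

View pics/w8.png

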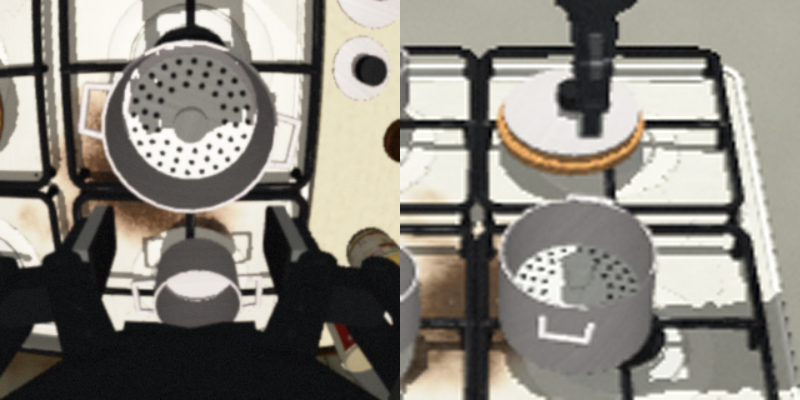

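The steamer stands level inside the large pot: its disc spans 125–255 × 52–180 in the wrist crop, against a predicted 125–253 × 52–178. The pot rim matches a centre of (445,79.5). Next is the large lid; from here I'll measure by numbers and save the last picture.

step_arm --dr '[[0,0,0],[0,0,0],[0,0,0],[0,0,0],[0,0,0],[0,0,0],[0,0,0],[0,0,0]]' --travel '[[0,-40,0],[-2,-55,-15],[-2,-55,-25],[-1,-55,-30],[0,-55,-25],[0,-30,0],[0,0,0],[0,0,0]]' --gripper '[60,60,60,60,60,60,60,60]'

```text
t: 28.65
eef_pos: [0.4386, -0.2089, 0.1583]
ee_rot: [-0.001, 1.0, 0.0, -0.0]
ft_force: [-0.3, -0.3, -0.1]
gripper_width: 0.0597
finger_force: 0.0
```

Run:
```python
from knob import *
s=bot.read_state();print(s['t'],s['eef_pos'].round(4))
im=grab('wrist')
for z in(.054,.061): knob(z,(.438,-.21),im=im)
```

```text
28.65 [ 0.4386 -0.2089  0.1583]
blob [320.3 195.7] [ 301  175   39   42 1252] model area 1440 centre [ 438.5 -209.8   54. ]
blob [320.3 195.7] [ 301  175   39   42 1252] model area 1521 centre [ 436.5 -209.8   61. ]
```

step_arm --dr '[[0,0,0],[0,0,0],[0,0,0],[0,0,0],[0,0,0],[0,0,0],[0,0,0],[0,0,0]]' --travel '[[-1,-1,-35],[0,0,-40],[0,0,-35],[0,0,-15],[0,0,0],[0,0,0],[0,0,0],[0,0,0]]' --gripper '[60,60,60,60,60,25,25,25]'

```text
t: 29.7
eef_pos: [0.4383, -0.2107, 0.0351]
ee_rot: [-0.001, 1.0, -0.001, 0.001]
ft_force: [-2.6, 2.6, 10.1]
gripper_width: 0.0317
finger_force: 58.8
```

step_arm --dr '[[0,0,0],[0,0,0],[0,0,0],[0,0,0],[0,0,0]]' --travel '[[0,0,0],[0,0,0],[0,0,3],[0,0,12],[0,0,0]]' --gripper '[25,25,25,25,25]'

```text
t: 30.32
eef_pos: [0.4381, -0.2108, 0.0496]
ee_rot: [-0.001, 1.0, -0.001, 0.001]
ft_force: [-0.0, -0.2, -3.2]
gripper_width: 0.0314
finger_force: 59.9
```

step_arm --dr '[[0,0,0],[0,0,0],[0,0,0],[0,0,0],[0,0,0],[0,0,0],[0,0,0],[0,0,0]]' --travel '[[0,0,40],[0,10,45],[0,35,40],[2,50,0],[2,55,0],[2,55,0],[1,52,0],[0,34,0]]' --gripper '[25,25,25,25,25,25,25,25]'

```text
t: 31.32
eef_pos: [0.4443, 0.0826, 0.1735]
ee_rot: [-0.001, 1.0, 0.0, 0.0]
ft_force: [0.9, -0.7, -2.5]
gripper_width: 0.0315
finger_force: 60.7
```

step_arm --dr '[[0,0,0],[0,0,0],[0,0,0],[0,0,0],[0,0,0],[0,0,0]]' --travel '[[0,0,0],[0,0,0],[0,0,-25],[0,0,-20],[0,0,-10],[0,0,0]]' --gripper '[25,25,25,25,25,25]'

```text
t: 32.08
eef_pos: [0.4446, 0.08, 0.1183]
ee_rot: [-0.0, 1.0, -0.0, -0.0]
ft_force: [-0.2, -0.0, -3.0]
gripper_width: 0.0315
finger_force: 60.8
```

Run:
```python
from h import *
s=bot.read_state();print(s['t'],s['eef_pos'].round(4))
# lid bottom vs rim seen from top & side: save only; measure lid disc blob in side view
S=grab('side');T=grab('top')
cv2.imwrite('pics/s9.png',S['pixels'][:,:,::-1])
```

```text
32.075 [0.4446 0.08   0.1183]
```

Next I lower it gently, checking the force.

step_arm --dr '[[0,0,0],[0,0,0],[0,0,0],[0,0,0],[0,0,0]]' --travel '[[0,0,-3],[0,0,-3],[0,0,-2],[0,0,-1],[0,0,0]]' --gripper '[25,25,25,25,25]'

```text
t: 32.8
eef_pos: [0.4446, 0.0805, 0.1094]
ee_rot: [-0.001, 1.0, -0.0, -0.0]
ft_force: [0.4, 0.3, -3.4]
gripper_width: 0.0315
finger_force: 60.8
```

step_arm --dr '[[0,0,0],[0,0,0],[0,0,0],[0,0,0]]' --travel '[[0,0,-1],[0,0,-1],[0,0,-1],[0,0,0]]' --gripper '[25,25,25,25]'

```text
t: 33.3
eef_pos: [0.4448, 0.0806, 0.108]
ee_rot: [-0.001, 1.0, -0.0, 0.0]
ft_force: [-13.4, -1.1, 23.4]
gripper_width: 0.0316
finger_force: 63.4
```

step_arm --dr '[[0,0,0],[0,0,0],[0,0,0],[0,0,0],[0,0,0],[0,0,0],[0,0,0],[0,0,0]]' --travel '[[0,0,1],[0,0,0],[0,0,0],[0,0,0],[0,0,15],[0,0,40],[0,0,50],[0,0,35]]' --gripper '[25,50,50,50,50,60,60,60]'

```text
t: 34.3
eef_pos: [0.4448, 0.0806, 0.2507]
ee_rot: [-0.001, 1.0, 0.0, 0.001]
ft_force: [-0.7, -0.3, 0.3]
gripper_width: 0.0597
finger_force: 0.0
```

step_arm --dr '[[0,0,0],[0,0,0],[0,0,0]]' --travel '[[0,0,0],[0,0,0],[0,0,0]]' --gripper '[60,60,60]'

```text
t: 34.67
eef_pos: [0.4443, 0.0805, 0.2466]
ee_rot: [-0.001, 1.0, -0.0, -0.001]
ft_force: [0.6, -0.4, -0.3]
gripper_width: 0.06
finger_force: 0.0
```

```bash
cat > lid.py <<'E'
from knob import *
def report(c,rim,R,im=None):
    """lid home check: disc outline (bright/grey edge) centre height by knob in side+wrist triangulation"""
    S=grab('side');g=S['pixels'].max(2);m=(g<60).astype(np.uint8)
    n,l,st,cc=cv2.connectedComponentsWithStats(m)
    for z in(rim+.035,):
        u=proj(S,(c[0],c[1],z-.008)); k=min([i for i in range(1,n) if 40<st[i,4]<2500],key=lambda i:np.hypot(*(cc[i]-u)))
        print('side knob blob',cc[k].round(1),st[k],'expect~',np.round(u,1))
E
python3 - <<'E'
from lid import *
s=bot.read_state();print(s['t'],s['eef_pos'].round(4))
im=grab('wrist')
P=knob(.127,(.4446,.0805),im=im)
report(P,.092,.074)
cv2.imwrite('pics/w9.png',im['pixels'][:,:,::-1])
E
```

```text
34.675 [0.4443 0.0805 0.2466]
blob [321.5 191.9] [ 304  173   36   39 1111] model area 1284 centre [444.8  80.6 127. ]
side knob blob [347.9 199.7] [343 194  11  13 121] expect~ [347.8 199.3]
```

The large lid's knob sits within half a pixel of its home height in the side view. Next is the medium lid, at about (300,289) on the worktop.

step_arm --dr '[[0,0,0],[0,0,0],[0,0,0],[0,0,0],[0,0,0],[0,0,0],[0,0,0],[0,0,0]]' --travel '[[-24,35,0],[-30,44,-20],[-30,44,-30],[-30,44,-40],[-25,34,-40],[-5,8,-15],[0,0,0],[0,0,0]]' --gripper '[60,60,60,60,60,60,60,60]'

```text
t: 35.78
eef_pos: [0.3035, 0.2865, 0.1058]
ee_rot: [-0.0, 1.0, 0.0, 0.001]
ft_force: [0.0, -0.1, 0.0]
gripper_width: 0.0601
finger_force: 0.0
```

Run:
```python
from knob import *
s=bot.read_state();print(s['t'],s['eef_pos'].round(4))
im=grab('wrist')
knob(.008,(.2997,.2892),im=im);knob(.008,(.4005,.280),im=im)
```

```text
35.775 [0.3035 0.2865 0.1058]
blob [324.3 193.9] [ 304  173   41   43 1364] model area 1517 centre [300.2 289.    8. ]
blob [314.5 290.5] [ 298  272   34   37 1026] model area 1247 centre [396.8 280.    8. ]
```

step_arm --dr '[[0,0,0],[0,0,0],[0,0,0],[0,0,0],[0,0,0],[0,0,0],[0,0,0],[0,0,0]]' --travel '[[-3,3,-35],[0,0,-40],[0,0,-30],[0,0,-11],[0,0,0],[0,0,0],[0,0,0],[0,0,0]]' --gripper '[60,60,60,60,60,25,25,25]'

```text
t: 36.83
eef_pos: [0.3001, 0.2903, -0.0097]
ee_rot: [-0.001, 1.0, 0.001, 0.001]
ft_force: [-2.6, -2.7, 13.2]
gripper_width: 0.0317
finger_force: 58.4
```

step_arm --dr '[[0,0,0],[0,0,0],[0,0,0],[0,0,0],[0,0,0]]' --travel '[[0,0,0],[0,0,0],[0,0,3],[0,0,12],[0,0,0]]' --gripper '[25,25,25,25,25]'

```text
t: 37.45
eef_pos: [0.3, 0.2902, 0.005]
ee_rot: [-0.001, 1.0, 0.001, 0.001]
ft_force: [0.1, 0.4, -2.2]
gripper_width: 0.0318
finger_force: 59.7
```

The medium lid is held. Before placing it, I'll refine the medium and small pot rims with circle fits on the unobstructed first top image, and check the bias on the large pot.

Run:
```python
from h import *
T=grab('top'); g0=cv2.cvtColor(cv2.imread('pics/top0.png'),cv2.COLOR_BGR2GRAY)
for n,c,z,r in(('L',(.445,.08),.092,.0715),('M',(.637,.089),.072,.0465),('S',(.649,-.249),.058,.0355)):
    u=np.array(proj(T,(*c,z))); k=6; h=48; x0,y0=(u-h).astype(int)
    a=cv2.resize(g0[y0:y0+2*h,x0:x0+2*h],None,fx=k,fy=k,interpolation=cv2.INTER_CUBIC)
    a=cv2.GaussianBlur(a,(0,0),3)
    rp=r*T['fx']/(T['position'][2]-z)*k
    C=cv2.HoughCircles(a,cv2.HOUGH_GRADIENT,1,8,param1=60,param2=12,minRadius=int(rp*.93),maxRadius=int(rp*1.09))
    for q in C[0][:5]:
        p=onz(T,(q[0]+.5)/k-.5+x0,(q[1]+.5)/k-.5+y0,z); print(n,(p*1000).round(1),'r mm',round(q[2]/rp*r*1000,1))
z=np.load('w5.npz');im={k:z[k] for k in z.files}
# rectify wrist w5 onto plane z of each rim (metric map 0.25 mm/px) and fit circles
g=cv2.cvtColor(im['pixels'],cv2.COLOR_RGB2GRAY)
for n,c,zz,r in(('L',(.445,.08),.092,.0715),('M',(.637,.089),.072,.0465),('S',(.649,-.249),.058,.0355)):
    N=480;s=.0005
    mp=np.array([[proj(im,(c[0]+(i-N/2)*s,c[1]+(j-N/2)*s,zz),True) for j in range(N)] for i in range(N)],np.float32)
    a=cv2.GaussianBlur(cv2.remap(g,mp[...,0],mp[...,1],cv2.INTER_CUBIC),(0,0),2)
    C=cv2.HoughCircles(a,cv2.HOUGH_GRADIENT,1,6,param1=60,param2=10,minRadius=int(r/s*.94),maxRadius=int(r/s*1.08))
    if C is not None:
        for q in C[0][:4]: print('w5',n,round((c[0]+(q[1]-N/2)*s)*1000,1),round((c[1]+(q[0]-N/2)*s)*1000,1),'r',q[2]*s*1000)
```

```text
L [444.7  80.4  92. ] r mm 69.8
L [447.5  77.5  92. ] r mm 67.1
L [441.4  80.7  92. ] r mm 66.6
L [451.1  81.7  92. ] r mm 70.7
L [443.1  77.5  92. ] r mm 66.9
M [636.2  89.   72. ] r mm 44.6
M [636.3  84.   72. ] r mm 48.7
M [623.2  83.9  72. ] r mm 48.7
M [640.9  88.7  72. ] r mm 48.7
M [623.2  87.2  72. ] r mm 46.3
S [ 650.8 -247.8   58. ] r mm 34.7
S [ 653.  -251.2   58. ] r mm 38.0
S [ 637.5 -236.    58. ] r mm 36.1
S [ 651.2 -244.5   58. ] r mm 37.5
S [ 648.3 -252.5   58. ] r mm 36.1
w5 L 445.2 80.2 r 68.9
w5 L 442.2 80.2 r 70.600006
w5 L 445.2 77.2 r 71.75
w5 L 443.2 83.2 r 72.30001
w5 M 639.8 88.8 r 44.450005
w5 M 636.2 89.2 r 47.500004
w5 M 638.3 83.8 r 49.700005
w5 M 586.2 77.8 r 48.6
w5 S 649.2 -251.8 r 34.850002
w5 S 652.2 -252.8 r 37.7
w5 S 627.8 -172.2 r 36.600002
w5 S 652.2 -249.2 r 34.9
```

The large pot fit is (444.7,80.4), matching where its lid went home. The medium fits as (636.5,89) and the small as about (650.5,-250). I'll carry the medium lid over.

step_arm --dr '[[0,0,0],[0,0,0],[0,0,0],[0,0,0],[0,0,0],[0,0,0],[0,0,0],[0,0,0]]' --travel '[[0,0,40],[0,0,55],[0,0,55],[15,-10,35],[40,-24,0],[42,-25,0],[42,-25,0],[42,-25,0]]' --gripper '[25,25,25,25,25,25,25,25]'

```text
t: 38.5
eef_pos: [0.4816, 0.1797, 0.1886]
ee_rot: [-0.0, 1.0, -0.0, -0.0]
ft_force: [0.4, 1.5, -1.6]
gripper_width: 0.0319
finger_force: 60.3
```

step_arm --dr '[[0,0,0],[0,0,0],[0,0,0],[0,0,0],[0,0,0],[0,0,0],[0,0,0],[0,0,0]]' --travel '[[42,-25,0],[42,-25,0],[42,-25,0],[29,-17,0],[0,0,0],[0,0,-30],[0,0,-30],[0,0,0]]' --gripper '[25,25,25,25,25,25,25,25]'

```text
t: 39.5
eef_pos: [0.6339, 0.0892, 0.1267]
ee_rot: [-0.001, 1.0, -0.0, -0.002]
ft_force: [0.1, -0.5, -1.2]
gripper_width: 0.0317
finger_force: 60.3
```

step_arm --dr '[[0,0,0],[0,0,0],[0,0,0],[0,0,0],[0,0,0]]' --travel '[[2,0,-15],[0,0,-10],[0,0,-5],[0,0,0],[0,0,0]]' --gripper '[25,25,25,25,25]'

```text
t: 40.12
eef_pos: [0.6377, 0.0888, 0.0994]
ee_rot: [-0.001, 1.0, 0.0, 0.0]
ft_force: [-0.1, 0.2, -1.6]
gripper_width: 0.0316
finger_force: 60.3
```

step_arm --dr '[[0,0,0],[0,0,0],[0,0,0],[0,0,0],[0,0,0]]' --travel '[[-1,0,-3],[0,0,-3],[0,0,-2],[0,0,0],[0,0,0]]' --gripper '[25,25,25,25,25]'

```text
t: 40.75
eef_pos: [0.6365, 0.0888, 0.0909]
ee_rot: [-0.001, 1.0, -0.0, -0.0]
ft_force: [-0.3, -0.1, -2.1]
gripper_width: 0.0314
finger_force: 60.3
```

step_arm --dr '[[0,0,0],[0,0,0],[0,0,0],[0,0,0]]' --travel '[[0,0,-1],[0,0,-1],[0,0,0],[0,0,0]]' --gripper '[25,25,25,25]'

```text
t: 41.25
eef_pos: [0.6367, 0.0888, 0.0904]
ee_rot: [-0.001, 1.0, 0.0, 0.0]
ft_force: [-6.9, -1.3, 10.9]
gripper_width: 0.0314
finger_force: 61.6
```

step_arm --dr '[[0,0,0],[0,0,0],[0,0,0],[0,0,0],[0,0,0],[0,0,0],[0,0,0],[0,0,0]]' --travel '[[0,0,1],[0,0,0],[0,0,0],[0,0,0],[0,0,15],[0,0,40],[0,0,50],[0,0,35]]' --gripper '[25,50,50,50,50,60,60,60]'

```text
t: 42.25
eef_pos: [0.6367, 0.0888, 0.2337]
ee_rot: [-0.001, 1.0, 0.0, 0.002]
ft_force: [0.2, 0.4, -0.5]
gripper_width: 0.0602
finger_force: 0.0
```

step_arm --dr '[[0,0,0],[0,0,0],[0,0,0]]' --travel '[[0,0,0],[0,0,0],[0,0,0]]' --gripper '[60,60,60]'

```text
t: 42.62
eef_pos: [0.6362, 0.0888, 0.2289]
ee_rot: [-0.001, 1.0, -0.0, -0.001]
ft_force: [-0.1, 0.4, -0.0]
gripper_width: 0.06
finger_force: 0.0
```

Run:
```python
from lid import *
s=bot.read_state();print(s['t'],s['eef_pos'].round(4))
P=knob(.107,(.6367,.0888))
report(P,.072,.049); report((.4448,.0806),.092,.074)
```

```text
42.625 [0.6362 0.0888 0.2289]
blob [321.4 191.3] [ 303  173   37   38 1095] model area 1263 centre [636.8  88.8 107. ]
side knob blob [242.5 229.6] [228 229  28   3  51] expect~ [279.5 206.4]
side knob blob [347.9 199.7] [343 194  11  13 121] expect~ [347.8 199.3]
```

step_arm --dr '[[0,0,0],[0,0,0],[0,0,0],[0,0,0],[0,0,0],[0,0,0],[0,0,0],[0,0,0]]' --travel '[[-28,23,0],[-40,32,0],[-40,32,0],[-40,32,-10],[-40,32,-40],[-40,32,-40],[-8,8,-30],[0,0,0]]' --gripper '[60,60,60,60,60,60,60,60]'

```text
t: 43.78
eef_pos: [0.4023, 0.2773, 0.1115]
ee_rot: [-0.001, 1.0, -0.001, -0.002]
ft_force: [0.3, 0.4, 0.5]
gripper_width: 0.0598
finger_force: 0.0
```

step_arm --dr '[[0,0,0],[0,0,0]]' --travel '[[0,0,0],[0,0,0]]' --gripper '[60,60]'

```text
t: 44.02
eef_pos: [0.4046, 0.2772, 0.1141]
ee_rot: [-0.0, 1.0, 0.0, 0.001]
ft_force: [0.5, 0.6, 0.1]
gripper_width: 0.0599
finger_force: 0.0
```

Run:
```python
from lid import *
s=bot.read_state();print(s['t'],s['eef_pos'].round(4))
knob(.008,(.4,.28))
report((.6368,.0888),.072,.049)
```

```text
44.025 [0.4046 0.2772 0.1141]
blob [324.5 186.8] [ 305  166   40   42 1305] model area 1425 centre [397.2 279.9   8. ]
side knob blob [242.5 229.6] [228 229  28   3  51] expect~ [279.4 206.5]
```

step_arm --dr '[[0,0,0],[0,0,0],[0,0,0],[0,0,0],[0,0,0],[0,0,0],[0,0,0],[0,0,0]]' --travel '[[-7,3,-35],[0,0,-40],[0,0,-35],[0,0,-14],[0,0,0],[0,0,0],[0,0,0],[0,0,0]]' --gripper '[60,60,60,60,60,25,25,25]'

```text
t: 45.12
eef_pos: [0.3973, 0.2808, -0.0094]
ee_rot: [-0.001, 1.0, 0.001, 0.001]
ft_force: [-2.5, -1.7, 9.4]
gripper_width: 0.0316
finger_force: 58.9
```

step_arm --dr '[[0,0,0],[0,0,0],[0,0,0],[0,0,0],[0,0,0]]' --travel '[[0,0,0],[0,0,0],[0,0,3],[0,0,12],[0,0,0]]' --gripper '[25,25,25,25,25]'

```text
t: 45.75
eef_pos: [0.3971, 0.2807, 0.0052]
ee_rot: [-0.001, 1.0, 0.001, 0.001]
ft_force: [0.1, -0.7, -0.8]
gripper_width: 0.0314
finger_force: 59.5
```

step_arm --dr '[[0,0,0],[0,0,0],[0,0,0],[0,0,0],[0,0,0],[0,0,0],[0,0,0],[0,0,0]]' --travel '[[0,0,40],[0,0,55],[0,-10,55],[10,-30,35],[21,-45,0],[21,-45,0],[21,-45,0],[21,-45,0]]' --gripper '[25,25,25,25,25,25,25,25]'

```text
t: 46.75
eef_pos: [0.491, 0.0588, 0.1891]
ee_rot: [-0.001, 1.0, 0.0, 0.0]
ft_force: [1.4, 0.6, -1.1]
gripper_width: 0.0316
finger_force: 59.9
```

step_arm --dr '[[0,0,0],[0,0,0],[0,0,0],[0,0,0],[0,0,0],[0,0,0],[0,0,0],[0,0,0]]' --travel '[[21,-45,0],[21,-45,0],[22,-45,0],[22,-45,0],[23,-45,0],[23,-40,0],[15,-26,0],[10,-20,0]]' --gripper '[25,25,25,25,25,25,25,25]'

```text
t: 47.75
eef_pos: [0.6478, -0.2519, 0.1883]
ee_rot: [-0.0, 1.0, 0.0, -0.0]
ft_force: [-0.7, 0.8, -1.6]
gripper_width: 0.0317
finger_force: 59.9
```

step_arm --dr '[[0,0,0],[0,0,0],[0,0,0]]' --travel '[[0,0,0],[0,0,0],[0,0,0]]' --gripper '[25,25,25]'

```text
t: 48.12
eef_pos: [0.6475, -0.2498, 0.1892]
ee_rot: [-0.001, 1.0, 0.0, 0.0]
ft_force: [-0.5, 0.1, -1.4]
gripper_width: 0.0316
finger_force: 59.9
```

Run:
```python
from h import *
s=bot.read_state();print(s['t'],s['eef_pos'].round(4),s['q'].round(2))
T=grab('top');S=grab('side')
cv2.imwrite('pics/t10.png',T['pixels'][:,:,::-1]);cv2.imwrite('pics/s10.png',S['pixels'][:,:,::-1])
# small pot rim from the side view at start: circle fit on the rectified rim plane
for f in('side0','side1'):
    g=cv2.cvtColor(cv2.imread('pics/side0.png') if f=='side0' else S['pixels'][:,:,::-1].copy(),cv2.COLOR_BGR2GRAY)
    c=(.65,-.25);zz=.058;N=300;s_=.0005;r=.0355
    mp=np.array([[proj(S,(c[0]+(i-N/2)*s_,c[1]+(j-N/2)*s_,zz)) for j in range(N)] for i in range(N)],np.float32)
    a=cv2.GaussianBlur(cv2.remap(g,mp[...,0],mp[...,1],cv2.INTER_CUBIC),(0,0),2)
    cv2.imwrite('pics/rect_%s.png'%f,a)
    C=cv2.HoughCircles(a,cv2.HOUGH_GRADIENT,1,6,param1=60,param2=10,minRadius=66,maxRadius=78)
    if C is not None:
        for q in C[0][:4]: print(f,round((c[0]+(q[1]-N/2)*s_)*1000,1),round((c[1]+(q[0]-N/2)*s_)*1000,1),'r',q[2]*s_*1000)
```

```text
48.125 [ 0.6475 -0.2498  0.1892] [-0.42  0.66  1.09  0.    1.39 -1.99]
side0 651.2 -248.8 r 35.900005
side0 650.2 -251.8 r 38.700005
side0 653.2 -252.8 r 33.700005
side0 650.2 -245.8 r 33.200005
side1 649.8 -254.8 r 35.900005
side1 647.2 -251.8 r 35.4
```

All three estimates agree on (650.8,-249) for the small pot. I'll lower the small lid to just above the rim.

step_arm --dr '[[0,0,0],[0,0,0],[0,0,0],[0,0,0],[0,0,0],[0,0,0],[0,0,0]]' --travel '[[3,1,-20],[0,0,-30],[0,0,-30],[0,0,-17],[0,0,-6],[0,0,0],[0,0,0]]' --gripper '[25,25,25,25,25,25,25]'

```text
t: 49.1
eef_pos: [0.651, -0.2498, 0.0872]
ee_rot: [-0.001, 1.0, -0.0, 0.001]
ft_force: [-0.2, -0.6, -1.1]
gripper_width: 0.0316
finger_force: 59.9
```

step_arm --dr '[[0,0,0],[0,0,0],[0,0,0],[0,0,0],[0,0,0]]' --travel '[[0,0,-4],[0,0,-3],[0,0,-2],[0,0,0],[0,0,0]]' --gripper '[25,25,25,25,25]'

```text
t: 49.72
eef_pos: [0.6506, -0.2496, 0.077]
ee_rot: [-0.001, 1.0, 0.0, 0.0]
ft_force: [-0.1, 0.2, -1.8]
gripper_width: 0.0316
finger_force: 59.9
```

step_arm --dr '[[0,0,0],[0,0,0],[0,0,0],[0,0,0]]' --travel '[[0,0,-1],[0,0,-1],[0,0,0],[0,0,0]]' --gripper '[25,25,25,25]'

```text
t: 50.22
eef_pos: [0.6508, -0.2497, 0.0767]
ee_rot: [-0.001, 1.0, -0.0, 0.001]
ft_force: [-5.3, 2.5, 11.3]
gripper_width: 0.0316
finger_force: 61.3
```

step_arm --dr '[[0,0,0],[0,0,0],[0,0,0],[0,0,0],[0,0,0],[0,0,0],[0,0,0],[0,0,0]]' --travel '[[0,0,1],[0,0,0],[0,0,0],[0,0,0],[0,0,15],[0,0,40],[0,0,50],[0,0,50]]' --gripper '[25,50,50,50,50,60,60,60]'

```text
t: 51.22
eef_pos: [0.6504, -0.2496, 0.2339]
ee_rot: [-0.001, 1.0, -0.0, 0.0]
ft_force: [0.6, 0.3, 0.7]
gripper_width: 0.0598
finger_force: 0.0
```

step_arm --dr '[[0,0,0],[0,0,0],[0,0,0],[0,0,0],[0,0,0],[0,0,0],[0,0,0],[0,0,0]]' --travel '[[-20,5,20],[-40,10,10],[-45,10,0],[-45,10,0],[-45,10,0],[-45,10,0],[0,0,0],[0,0,0]]' --gripper '[60,60,60,60,60,60,60,60]'

```text
t: 52.22
eef_pos: [0.4111, -0.1949, 0.262]
ee_rot: [-0.0, 1.0, -0.0, 0.001]
ft_force: [0.3, 0.3, -0.7]
gripper_width: 0.0597
finger_force: 0.0
```

Run:
```python
from h import *
s=bot.read_state();print(s['t'],s['eef_pos'].round(4))
T=grab('top');S=grab('side')
t=cv2.resize(T['pixels'][120:280,270:480,::-1],(400,305),interpolation=2)
d=cv2.resize(S['pixels'][110:270,225:425,::-1],(740,592),interpolation=2)
cv2.imwrite('pics/f.png',d); cv2.imwrite('pics/ft.png',t)
for n,c,rim,R_ in(('L',(.4448,.0806),.092,.074),('M',(.6368,.0888),.072,.049),('S',(.6508,-.2497),.058,.038)):
    q=lambda r,z:(np.array([proj(S,(c[0]+r*np.cos(a),c[1]+r*np.sin(a),z)) for a in np.linspace(0,6.28,90)])-[225,110])*3.7
    e=q(R_,rim+.005);k=q(.017,rim+.035)
    print(n,'disc',e.min(0).round(),e.max(0).round(),'knobtop',k.min(0).round(),k.max(0).round())
```

```text
52.225 [ 0.4111 -0.1949  0.262 ]
L disc [357. 287.] [550. 421.] knobtop [432. 307.] [477. 338.]
M disc [139. 334.] [267. 423.] knobtop [178. 334.] [223. 365.]
S disc [167.  99.] [251. 150.] knobtop [188.  86.] [226. 109.]
```

View pics/f.png

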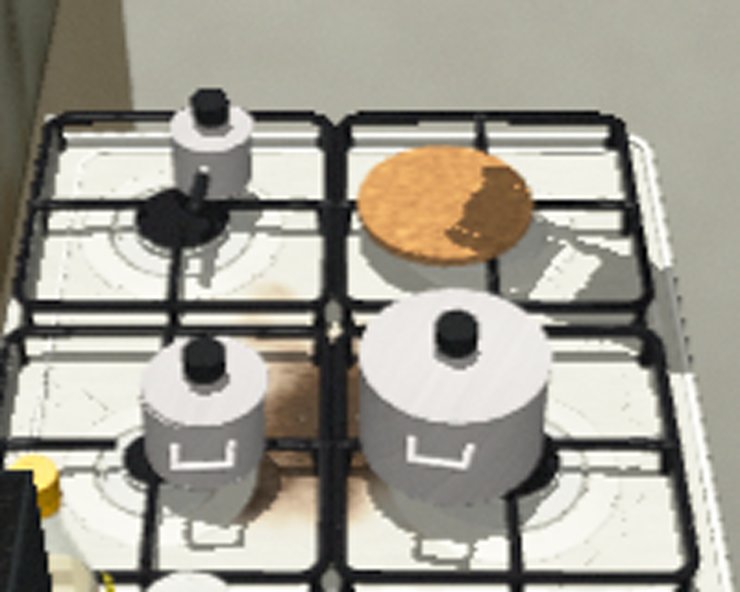

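The final side view shows all three lids level and matching their projected home outlines to about 2 crop px. The large disc spans 358–551 × 289–421, the medium 140–268 × 336–425 and the small about 169–253 × 101–152. The trivet is empty, and the pots appear where they stood at the start. I'm handing the job in.

```bash
python3 -c "
from plant import bot
print(bot.close_job())"
```

```text
the job is handed in; nothing more can be done
None
```

The job is handed in at about 52 s: the stack is apart, the steamer stands in the large pot, and each pot has its own lid, home and level in the last side view; nothing touched the mill or jar as far as I could see, but the small lid was once pressed onto the worktop at about 75 N at the wrist (limit 120 N).

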